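# Open the blue glue-stick case by its paddle latch

### The arm

A 6-joint arm with a two-finger parallel gripper is mounted at the origin on the work surface. World frame = base frame: x ahead of the robot, y to its left, z up, the work surface at z = 0. Lengths are in m, angles in rad, forces in N, time in s.
With the tool pointing down it reaches from about 0.425 to 0.95 m from the base axis. Payload 3.5 kg.
Tool frame: the origin (TCP) lies at the very end of the fingers, on their centre line; the grasp point (between the pads) lies 19 mm behind it (ctrl.grip_point_offset is the distance from the TCP to the grasp point, in m); z points along the fingers, y is the line along which they close (so a half turn about z gives the same grasp; the last joint's range is limited). The gripper opens to 85 mm and grips with 20 to 120 N. Pads are 22 mm wide; open, the fingers measure 114 mm over their backs; the gripper's body (76 mm by 85 mm) begins 54 mm behind the grasp point. The pads swing forward as they close: fully open they stand 13 mm farther back than shut.
Start: joints at [0.996, 0.286, 1.577, -0, 1.279, -0.15], TCP at [0.278, 0.615, 0.231] pointing down, gripper open.
Joint ranges: [-2.77, 2.77], [-0.9, 2.22], [0.21, 2.48], [-1.53, 4.67], [0.24, 2.81], [-2.84, 2.84]. Speed limits (rad/s): [2.79, 2.79, 3.14, 3.14, 3.14, 3.14].

### API

Orientations are given as a unit quaternion [x, y, z, w].
In Python, from plant import telemetry, vision, ctrl gives the robot as it stands.
- The arm moves only by the tool arm_command, never from a script. Its argument "series" is one flat list of numbers, 7 for each row, row after row: the shift along the tool's x, y, z in cm, then the turn, a rotation vector about the tool's x, y, z in degrees, then the closure, from 0 (fully open) to 1 (shut). A call has 1 to 10 rows; each row is the pose to reach, as a shift and turn from the pose commanded when the call began, along the tool's axes at that moment; what a row does not reach only later rows make up. A row lasts 1/12 s, in which the tool goes at most 41.7 mm and 7.16 degrees, less where a joint would pass 70% of its speed; a pose out of reach is approached as far as the arm can. A call with a gripper value outside its range is refused whole. The fingers move at their own pace and stop on an object; "force" is the grip in N (left out, the last holds). Time passes only in rows, so rows that repeat a pose let the fingers close. It gives the time, the measured TCP pose, the force, the opening and the grip force at its end, in the units of the state.
- telemetry.get_state(): the state, without advancing time (a new reading comes with each control period).
- vision.read_camera(name): name is "scene" or "top" or "wrist"; returns a dict with "color" (400x640x3 uint8, blue, green, red), "K" (3x3 intrinsics, pixels), "D" ([k1, k2, p1, p2, k3] as OpenCV has them; the pictures are not rectified), "rvec" (rotation vector, rad) and "tvec" (3), from world to camera coordinates, as OpenCV has them; the wrist camera has in their place "T_tool_cam" (4x4, takes a point from camera to tool coordinates, whose origin is the TCP and whose axes are the flange's). Camera axes: x right, y down, z forward; pixel columns grow to the right and rows downward; lengths in m; the calibration is good to about 2 mm. A picture is of the moment at which its call begins: read the wrist's pose just before it. There is no depth.
- ctrl.sign_off(): hands the job in; it is judged then, once.
The state is a dict: "time": time; "qpos": joint angles; "dq": joint speeds; "joint_efforts": joint torques, N m; "eef_pos": TCP position; "tcp_rot": TCP orientation; "contact_force": force on the tool from outside, world axes, zero at the start; "wrist_torque": the same for the moment, N m; "opening": opening from 0.0 (shut) to 1.0 (fully open); "finger_force": force on a finger pad.
Only numpy, scipy, OpenCV 4.12 (cv2) and the standard library are available. Lean on these libraries where they do the work, as an engineer would, in place of code of your own. Each camera call takes 0.05 s, during which the arm holds its last target. There are 200 camera calls.

### The job

Get at the glue sticks: on the blue craft case, lift the paddle latch by its bar to free the lid, swing the lid up until it stands upright, and let go so that it stays open. Leave the yellow case shut and latched.

Things in the scene. Friction and masses are not known exactly. Their poses are not given: they have to be found in the camera images.
- blue_grip (a point): Middle of the aluminium bar on the BLUE case's paddle: 12 mm thick, 40 mm long along y, across the tip of a black tongue 24 mm wide. Shut: 96 mm above the table, 40 mm out from the case's front, free space around and below; x points level to the case, z up (it turns with the paddle). Pinch the bar by its two ends, fingers closing along y: it turns between the pads as the lid swings.
- blue_paddle (a joint): Blue paddle's angle to its lid, rad: 0 flat and latched, grows as the bar is lifted, stop at 0.5. Hinge axis along y, 60 mm along +x from the shut bar's middle, level with it. A spring (about 1 N at the bar) returns it. The hidden pawl lets go at 0.25, well clear above 0.3; keep the paddle up until the lid is 0.2 rad open. At its stop it carries the lid along.
- blue_lid (a joint): Blue lid's angle, rad: 0 shut, grows as the bar side swings up and away, 1.57 upright, stop at 1.75. Hinge axis along y, 190 mm along +x from the shut bar's middle, 15.5 mm lower. It stays where left; about 4 N at the bar moves it. Case fast on the table, 150 deep (x) by 200 wide, lid top 88.5 mm high, two black cheeks by the tongue to 105 mm; front towards the robot, yaw within 0.25 rad.
- yellow_paddle (a joint): Paddle angle of the YELLOW case, rad: 0 flat and latched. Built like the blue one, it stands beside it on the robot's other side, middles at least 280 mm apart in y. To be left alone. Clutter about: tape roll nearer the robot, glue gun beyond the cases, a pot of pens 145 mm high to the right.

How it is judged:
On the way:
1. the blue case's paddle is lifted, withdrawing the pawl (value of joint blue_paddle above 0.25 rad), for 0.1 s.
At the end, for the whole second after the job is handed in: The blue case's lid stands open by itself at 1.35 rad (77 degrees) or more, at rest, and the yellow case's paddle is flat (below 0.15 rad) (value of joint blue_lid above 1.35 rad and velocity of joint blue_lid between -0.05 and 0.05 rad/s and value of joint yellow_paddle below 0.15 rad); the robot touches nothing.
It fails at once if the yellow case's paddle is lifted far enough to unlatch (value of joint yellow_paddle above 0.2 rad).
It also fails if it takes over 35 s, if anything falls off the work surface, if the arm or the gripper's body presses on something with over 40 N, if the wrist force passes 120 N, or if a joint passes its speed limit or range.

## Working session

There is one attempt and no reset: what is moved stays moved. The work goes in short steps, Python scripts to look and compute and a tool call to move; the robot and the scene stay as the last step left them, time stands still between calls to the robot, and variables do not carry over. Pictures are saved under pics/ and viewed, at most 10 in all, crops included, and the job is handed in when it is done.

Besides the shell and the picture viewer there is one more tool, called after ">>>" as name(argument=value, ...), one argument or row to a line, values as JSON. arm_command: Moves the arm, as the interface text tells. Its arguments: {"type":"object","properties":{"series":{"type":"array","items":{"type":"number"}},"force":{"type":"number"}},"required":["series"]}

```bash
mkdir -p pics; python3 - <<'E'
from plant import telemetry, vision, ctrl
import cv2,numpy as np,pickle
d={n:vision.read_camera(n) for n in("scene","top")}
pickle.dump(d,open('im0.pkl','wb'))
for n in d: cv2.imwrite(f'pics/{n}0.png',d[n]["color"])
s=telemetry.get_state();print(s['time'],s['eef_pos'],s['tcp_rot'],s['contact_force'],ctrl.grip_point_offset)
E
```

```text
0.1 [0.27783922 0.61450876 0.23005308] [ 2.10820460e-01  9.77524194e-01 -1.01617608e-03 -3.90092926e-04] [-0.1281499   0.08292334 -0.76165512] 0.0187
```

View pics/top0.png

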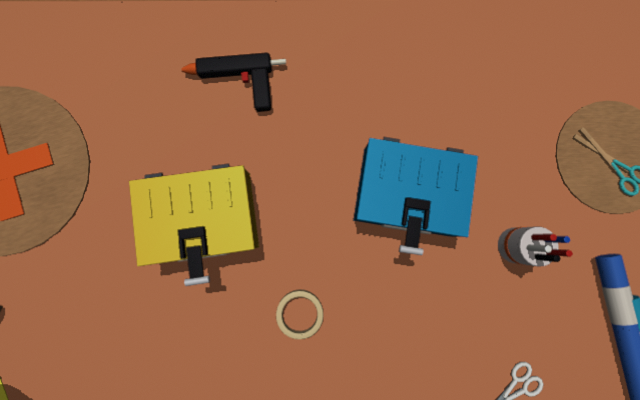

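View pics/scene0.png

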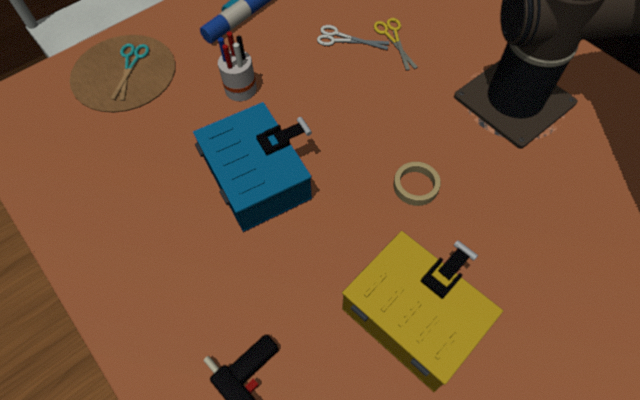

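The top view shows the blue case on the right with its bar at about (411,250), and the yellow case on the left with its bar at (197,281). The pot is at (530,245). The scene view shows the blue bar at about (305,127).

```bash
cat > h.py <<'E'
import cv2,numpy as np
from scipy.spatial.transform import Rotation as R
def ray(c,px):
    n=cv2.undistortPoints(np.float64([[px]]),c["K"],c["D"])[0,0]
    if "rvec" in c:
        Rm=cv2.Rodrigues(c["rvec"])[0]; return -Rm.T@np.ravel(c["tvec"]), Rm.T@[*n,1]
    T=c["T"]@c["T_tool_cam"]; return T[:3,3],T[:3,:3]@[*n,1]
def plane(c,px,z):
    o,d=ray(c,px); return o+d*(z-o[2])/d[2]
def meet(a,b):
    (o,d),(p,e)=a,b; s,t=np.linalg.lstsq(np.c_[d,-e],p-o,rcond=None)[0]
    return (o+s*d+p+t*e)/2, np.linalg.norm(o+s*d-p-t*e)
def bar(c,box,th=130):
    x0,y0,x1,y1=box; h=cv2.cvtColor(c["color"],cv2.COLOR_BGR2HSV)[y0:y1,x0:x1]
    m=((h[...,1]<70)&(h[...,2]>th)).astype(np.uint8)
    n,l,s,ce=cv2.connectedComponentsWithStats(m); i=1+np.argmax(s[1:,4])
    r=cv2.minAreaRect(np.argwhere(l==i)[:,::-1].astype(np.float32))
    return np.array(r[0])+[x0,y0],cv2.boxPoints(r)+[x0,y0],s[i,4]
def blue(c):
    h=cv2.cvtColor(c["color"],cv2.COLOR_BGR2HSV); return cv2.inRange(h,(95,120,60),(115,255,255))
E
python3 - <<'E'
from h import *
import pickle
d=pickle.load(open('im0.pkl','rb'));t,s=d['top'],d['scene']
a=bar(t,(390,238,435,262));b=bar(s,(288,112,320,142))
print(a,b); print(meet(ray(t,a[0]),ray(s,b[0])), plane(t,a[0],.101),plane(t,a[0],.096))
print('cam',ray(t,a[0])[0],ray(s,b[0])[0])
m=blue(t)[120:260,340:495];h=cv2.findContours(m,0,2)[0];k=max(h,key=cv2.contourArea)+[340,120]
q=cv2.approxPolyDP(cv2.convexHull(k),5,True)[:,0];print(q)
for p in q:print(plane(t,p,.0885))
for p in a[1]:print(plane(t,p,.1))
y=bar(t,(180,270,215,292));print(plane(t,y[0],.1))
E
```

```text
(array([411.84594727, 249.47567654]), array([[400.27837849, 250.57027149],
       [401.17838001, 244.87027073],
       [423.413517  , 248.38108158],
       [422.51351547, 254.08108139]]), np.int32(119)) (array([302.88461304, 124.07692337]), array([[296.61538315, 117.92307711],
       [299.61538315, 115.92307711],
       [309.15384293, 130.23077011],
       [306.15384293, 132.23077011]]), np.int32(64))
(array([ 0.44290568, -0.18565661,  0.09798139]), np.float64(2.9391781433647615e-05)) [ 0.44302779 -0.18486723  0.101     ] [ 0.44280928 -0.18615619  0.096     ]
cam [ 0.47305334 -0.00774747  0.78806156] [0.79032254 0.30117959 0.8474528 ]
[[369 139]
 [476 156]
 [467 236]
 [357 219]]
[ 0.64513504 -0.11921071  0.0885    ]
[ 0.60938188 -0.31569086  0.0885    ]
[ 0.46363838 -0.2893224   0.0885    ]
[ 0.49938211 -0.09183357  0.0885    ]
[ 0.44166945 -0.16458469  0.1       ]
[ 0.45153396 -0.16665381  0.1       ]
[ 0.44430295 -0.20571482  0.1       ]
[ 0.43444117 -0.20358186  0.1       ]
[0.40176456 0.1902503  0.1       ]
```

```bash
cat >> h.py <<'E'
def go(s,p,yaw=-0.183,tilt=0.):
    """shift (cm) and turn (deg) in present tool axes to TCP p, tool down, y along case y"""
    r0=R.from_quat(s['tcp_rot']); r1=R.from_euler('z',yaw)*R.from_euler('y',tilt)*R.from_quat([0,1,0,0])
    return np.round(np.r_[r0.inv().apply(np.array(p)-s['eef_pos'])*100,(r0.inv()*r1).as_rotvec(degrees=True)],2).tolist()
E
python3 - <<'E'
from h import *
from plant import telemetry
s=telemetry.get_state()
print(go(s,[.55,.15,.23]),go(s,[.443,-.185,.17]))
E
```

```text
[-43.94, -31.1, 0.06, -0.12, -0.03, -13.86] [-48.0, -66.02, 6.13, -0.12, -0.03, -13.86]
```

>>> arm_command(
  series=[-44, -31, 0, 0, 0, -13.9, 0, -44, -31, 0, 0, 0, -13.9, 0, -44, -31, 0, 0, 0, -13.9, 0, -44, -31, 0, 0, 0, -13.9, 0, -44, -31, 0, 0, 0, -13.9, 0, -44, -31, 0, 0, 0, -13.9, 0, -44, -31, 0, 0, 0, -13.9, 0, -44, -31, 0, 0, 0, -13.9, 0, -44, -31, 0, 0, 0, -13.9, 0, -44, -31, 0, 0, 0, -13.9, 0],
  force=30,
)

```text
time: 0.93
eef_pos: [0.4899, 0.254, 0.231]
tcp_rot: [0.091, 0.996, -0.0, -0.0]
contact_force: [1.0, 1.0, -0.4]
opening: 0.999
finger_force: 0.0
```

```bash
python3 - <<'E'
from h import *
from plant import telemetry
s=telemetry.get_state()
print(s['eef_pos'],s['time'],go(s,[.443,-.185,.17]))
E
```

```text
[0.48988678 0.25403117 0.2309565 ] 0.9333 [-3.34, -44.03, 6.1, -0.01, -0.03, 0.05]
```

>>> arm_command(
  series=[-3.3, -44, 3, 0, 0, 0, 0, -3.3, -44, 3, 0, 0, 0, 0, -3.3, -44, 3, 0, 0, 0, 0, -3.3, -44, 3, 0, 0, 0, 0, -3.3, -44, 3, 0, 0, 0, 0, -3.3, -44, 3, 0, 0, 0, 0, -3.3, -44, 3, 0, 0, 0, 0, -3.3, -44, 3, 0, 0, 0, 0, -3.3, -44, 3, 0, 0, 0, 0, -3.3, -44, 3, 0, 0, 0, 0],
)

```text
time: 1.77
eef_pos: [0.4441, -0.1591, 0.2027]
tcp_rot: [0.091, 0.996, 0.0, -0.0]
contact_force: [0.9, -0.3, -0.0]
opening: 1.003
finger_force: 0.0
```

```bash
python3 - <<'E'
from h import *
from plant import telemetry
s=telemetry.get_state()
print(s['eef_pos'],s['time'],go(s,[.443,-.185,.18]))
E
```

```text
[ 0.44409823 -0.15908185  0.20270851] 1.7667 [-0.36, -2.57, 2.27, 0.01, -0.0, 0.04]
```

>>> arm_command(
  series=[-0.4, -1.5, 0.5, 0, 0, 0, 0, -0.4, -1.5, 0.5, 0, 0, 0, 0, -0.4, -1.5, 0.5, 0, 0, 0, 0, -0.4, -1.5, 0.5, 0, 0, 0, 0],
)

```text
time: 2.1
eef_pos: [0.4461, -0.1719, 0.1977]
tcp_rot: [0.091, 0.996, 0.0, -0.0]
contact_force: [0.0, 0.1, 0.4]
opening: 0.998
finger_force: 0.0
```

```bash
python3 - <<'E'
from h import *
from plant import telemetry,vision
import pickle
s=telemetry.get_state();w=vision.read_camera('wrist')
T=np.eye(4);T[:3,:3]=R.from_quat(s['tcp_rot']).as_matrix();T[:3,3]=s['eef_pos'];w['T']=T
pickle.dump((s,w),open('w1.pkl','wb'));cv2.imwrite('pics/w1.png',w['color'])
print(s['eef_pos'],s['time'],go(s,[.443,-.185,.18]))
E
```

```text
[ 0.44607706 -0.17194819  0.19773483] 2.1 [0.07, -1.34, 1.77, 0.05, -0.05, 0.06]
```

View pics/w1.png

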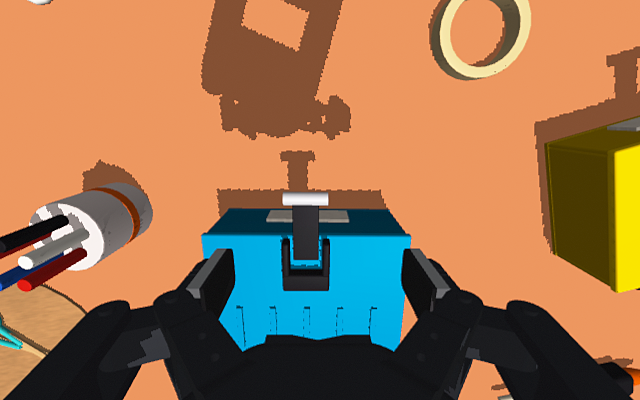

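The wrist view shows the bar at about (305,199), parallel to the image rows, so the yaw matches. The fingers straddle it, slightly off to one side.

```bash
python3 - <<'E'
from h import *
import pickle
s,w=pickle.load(open('w1.pkl','rb'));t=pickle.load(open('im0.pkl','rb'))['top']
b=bar(w,(275,188,335,212),150);print(b)
for z in(.096,.1):print(plane(w,b[0],z))
e=[plane(w,p,.098) for p in b[1]];print(np.array(e))
print(meet(ray(w,b[0]),ray(t,[411.85,249.48])),ray(w,b[0])[0])
E
```

```text
(array([305. , 199.5]), array([[282., 194.],
       [328., 194.],
       [328., 205.],
       [282., 205.]]), np.int32(527))
[ 0.44356911 -0.18295983  0.096     ]
[ 0.44243471 -0.1825635   0.1       ]
[[ 0.43431471 -0.20183999  0.098     ]
 [ 0.44170283 -0.1617121   0.098     ]
 [ 0.45179072 -0.16346016  0.098     ]
 [ 0.44431597 -0.20405374  0.098     ]]
(array([ 0.44253405, -0.18350878,  0.10178366]), np.float64(0.0024914406566437035)) [ 0.37408407 -0.15868328  0.34101065]
```

```bash
python3 - <<'E'
from h import *
from plant import telemetry
s=telemetry.get_state()
print(s['eef_pos'],s['time'],go(s,[.443,-.184,.074]))
E
```

```text
[ 0.44626972 -0.17164115  0.19795587] 2.15 [0.09, -1.28, 12.39, 0.03, -0.02, 0.12]
```

>>> arm_command(
  series=[0.1, -1.3, 2, 0, 0, 0, 0, 0.1, -1.3, 4, 0, 0, 0, 0, 0.1, -1.3, 6, 0, 0, 0, 0, 0.1, -1.3, 8, 0, 0, 0, 0, 0.1, -1.3, 10, 0, 0, 0, 0, 0.1, -1.3, 11.4, 0, 0, 0, 0, 0.1, -1.3, 12.4, 0, 0, 0, 0, 0.1, -1.3, 12.4, 0, 0, 0, 0, 0.1, -1.3, 12.4, 0, 0, 0, 0],
)

```text
time: 2.9
eef_pos: [0.4432, -0.1846, 0.0742]
tcp_rot: [0.09, 0.996, 0.0, -0.0]
contact_force: [-0.2, 0.2, 0.8]
opening: 0.997
finger_force: 0.0
```

```bash
python3 - <<'E'
from h import *
from plant import telemetry,vision
s=telemetry.get_state();w=vision.read_camera('wrist')
cv2.imwrite('pics/w2.png',w['color'])
print(s['eef_pos'],s['contact_force'],go(s,[.443,-.184,.074]))
E
```

```text
[ 0.44318727 -0.18458857  0.07416498] [-0.16828778  0.15418874  0.8045583 ] [0.03, 0.05, 0.02, 0.01, -0.02, 0.13]
```

View pics/w2.png

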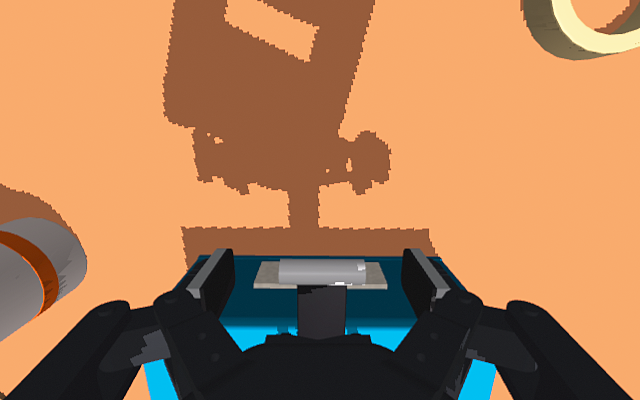

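The bar spans columns 278 to 366 at row 271. It is centred between the pads, whose inner faces are at about columns 233 and 403, so I'll close.

>>> arm_command(
  series=[0, 0, 0, 0, 0, 0, 1, 0, 0, 0, 0, 0, 0, 1, 0, 0, 0, 0, 0, 0, 1, 0, 0, 0, 0, 0, 0, 1, 0, 0, 0, 0, 0, 0, 1, 0, 0, 0, 0, 0, 0, 1, 0, 0, 0, 0, 0, 0, 1, 0, 0, 0, 0, 0, 0, 1, 0, 0, 0, 0, 0, 0, 1, 0, 0, 0, 0, 0, 0, 1],
  force=30,
)

```text
time: 3.78
eef_pos: [0.4435, -0.1832, 0.0749]
tcp_rot: [0.093, 0.996, 0.003, 0.0]
contact_force: [0.8, 8.9, 5.9]
opening: 0.463
finger_force: 30.3
```

>>> arm_command(
  series=[0, 0, -0.5, 0, 0, 0, 1, -0.1, 0, -0.9, 0, 0, 0, 1, -0.2, 0, -1.4, 0, 0, 0, 1, -0.3, 0, -1.8, 0, 0, 0, 1, -0.4, 0, -2.1, 0, 0, 0, 1, -0.5, 0, -2.35, 0, 0, 0, 1, -0.6, 0, -2.6, 0, 0, 0, 1, -0.6, 0, -2.6, 0, 0, 0, 1, -0.6, 0, -2.6, 0, 0, 0, 1],
)

```text
time: 4.53
eef_pos: [0.4473, -0.1837, 0.0983]
tcp_rot: [0.091, 0.996, 0.003, -0.002]
contact_force: [1.2, 5.9, -4.0]
opening: 0.459
finger_force: 30.8
```

```bash
python3 - <<'E'
from h import *
from plant import telemetry,vision
s=telemetry.get_state();w=vision.read_camera('scene')
cv2.imwrite('pics/s3.png',cv2.resize(w['color'][80:240,170:370],None,fx=3,fy=3))
print(s['eef_pos'],s['contact_force'],s['opening'],s['finger_force'],s['time'])
r=.188;a=.238
for th in np.arange(0.,1.66,.1):  # bar from shut bar, cm, case x / z, paddle at stop
    print(round(th,2),np.round([19-100*r*np.cos(a+th),-1.55+100*r*np.sin(a+th)],2))
E
```

```text
[ 0.44730764 -0.18367677  0.09828804] [ 1.2476674   5.93959887 -3.98857635] 0.4594382711132494 30.778147280216217 4.5333
0.0 [0.73 2.88]
0.1 [1.26 4.68]
0.2 [1.97 6.42]
0.3 [2.86 8.08]
0.4 [3.9  9.65]
0.5 [ 5.09 11.1 ]
0.6 [ 6.42 12.42]
0.7 [ 7.88 13.61]
0.8 [ 9.45 14.64]
0.9 [11.12 15.52]
1.0 [12.86 16.22]
1.1 [14.66 16.74]
1.2 [16.51 17.08]
1.3 [18.38 17.24]
1.4 [20.26 17.21]
1.5 [22.13 16.99]
1.6 [23.96 16.58]
```

View pics/s3.png

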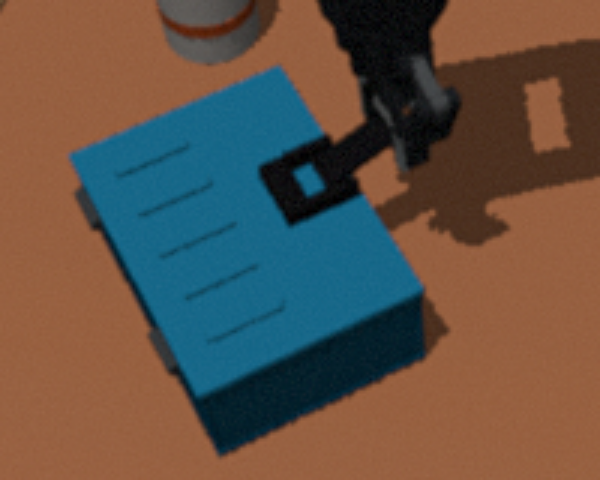

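The paddle is clearly raised and the fingers hold the bar at its ends, with the lid still shut. I'll start the arc now.

>>> arm_command(
  series=[-0.1, 0, -0.3, 0, 0, 0, 1, -0.4, 0, -1.2, 0, 0, 0, 1, -0.7, 0, -2.1, 0, 0, 0, 1, -1.0, 0, -3.0, 0, 0, 0, 1, -1.4, 0, -3.8, 0, 0, 0, 1, -1.8, 0, -4.7, 0, 0, 0, 1, -2.3, 0, -5.5, 0, 0, 0, 1, -2.8, 0, -6.3, 0, 0, 0, 1, -3.3, 0, -7.05, 0, 0, 0, 1, -3.3, 0, -7.05, 0, 0, 0, 1],
)

```text
time: 5.42
eef_pos: [0.4811, -0.1902, 0.1713]
tcp_rot: [0.091, 0.996, 0.003, -0.001]
contact_force: [-2.5, 7.3, -1.0]
opening: 0.464
finger_force: 30.9
```

```bash
python3 - <<'E'
from h import *
from plant import telemetry,vision
s=telemetry.get_state();w=vision.read_camera('scene')
cv2.imwrite('pics/s4.png',cv2.resize(w['color'][80:240,170:370],None,fx=3,fy=3))
print(s['eef_pos'],s['contact_force'],s['opening'],s['finger_force'],s['time'],s['tcp_rot'])
E
```

```text
[ 0.48112174 -0.19017457  0.17125379] [-2.49525735  7.28628947 -1.00720148] 0.4638651443206787 30.926840901374817 5.4167 [ 0.09102823  0.99584305  0.00289837 -0.00144316]
```

View pics/s4.png

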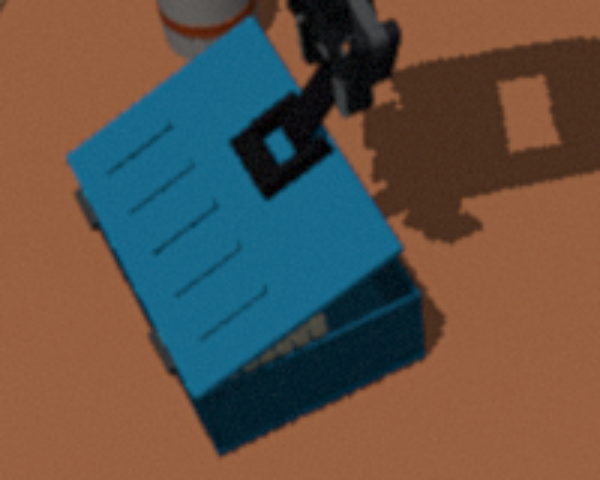

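The lid is about 0.35–0.4 rad open and still held, so I'll continue along the arc.

>>> arm_command(
  series=[-0.6, 0, -0.75, 0, 0, 0, 1, -1.2, 0, -1.45, 0, 0, 0, 1, -1.85, 0, -2.1, 0, 0, 0, 1, -2.5, 0, -2.8, 0, 0, 0, 1, -3.25, 0, -3.4, 0, 0, 0, 1, -4.0, 0, -3.95, 0, 0, 0, 1, -4.75, 0, -4.5, 0, 0, 0, 1, -5.55, 0, -5.0, 0, 0, 0, 1, -6.4, 0, -5.45, 0, 0, 0, 1, -7.2, 0, -5.85, 0, 0, 0, 1],
)

```text
time: 6.3
eef_pos: [0.5511, -0.2034, 0.2297]
tcp_rot: [0.091, 0.996, 0.002, -0.003]
contact_force: [-4.1, 8.0, 0.1]
opening: 0.457
finger_force: 30.1
```

>>> arm_command(
  series=[-0.85, 0, -0.4, 0, 0, 0, 1, -1.75, 0, -0.7, 0, 0, 0, 1, -2.65, 0, -1.0, 0, 0, 0, 1, -3.55, 0, -1.25, 0, 0, 0, 1, -4.5, 0, -1.45, 0, 0, 0, 1, -5.4, 0, -1.6, 0, 0, 0, 1, -6.3, 0, -1.7, 0, 0, 0, 1, -7.25, 0, -1.75, 0, 0, 0, 1, -8.2, 0, -1.75, 0, 0, 0, 1, -9.15, 0, -1.7, 0, 0, 0, 1],
)

```text
time: 7.13
eef_pos: [0.6426, -0.2209, 0.2485]
tcp_rot: [0.091, 0.996, 0.001, -0.0]
contact_force: [-1.6, 5.0, 4.4]
opening: 0.453
finger_force: 29.6
```

>>> arm_command(
  series=[-0.9, 0, 0.1, 0, 0, 0, 1, -1.8, 0, 0.2, 0, 0, 0, 1, -2.5, 0, 0.35, 0, 0, 0, 1, -3.1, 0, 0.5, 0, 0, 0, 1, -3.1, 0, 0.5, 0, 0, 0, 1, -3.1, 0, 0.5, 0, 0, 0, 1],
)

```text
time: 7.63
eef_pos: [0.6743, -0.2269, 0.2444]
tcp_rot: [0.091, 0.996, 0.0, 0.002]
contact_force: [0.3, 4.3, 4.8]
opening: 0.449
finger_force: 29.5
```

```bash
python3 - <<'E'
from h import *
from plant import telemetry,vision
s=telemetry.get_state();w=vision.read_camera('scene')
cv2.imwrite('pics/s5.png',cv2.resize(w['color'][40:240,120:370],None,fx=3,fy=3)[:600])
print(s['eef_pos'],s['contact_force'],s['opening'],s['finger_force'],s['time'],s['tcp_rot'])
E
```

```text
[ 0.67427896 -0.22687357  0.24435777] [0.25562527 4.31330717 4.84669562] 0.4487515316388932 29.491989612579346 7.6333 [9.07085244e-02 9.95874856e-01 4.96774615e-04 2.23334153e-03]
```

View pics/s5.png

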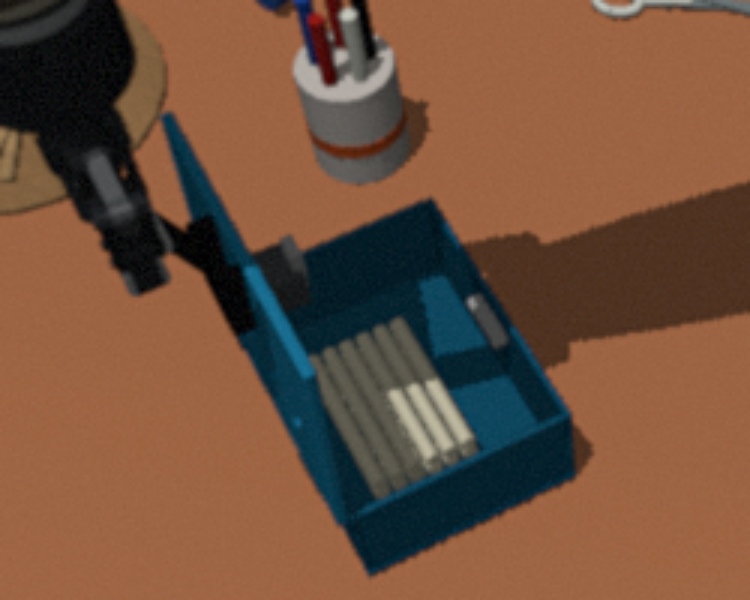

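The lid stands upright with the glue sticks showing. The fingers still hold the bar on the far side, so I'll release and back off upward.

>>> arm_command(
  series=[0, 0, 0, 0, 0, 0, 0, 0, 0, 0, 0, 0, 0, 0, 0, 0, 0, 0, 0, 0, 0, 0, 0, 0, 0, 0, 0, 0, 0, 0, 0, 0, 0, 0, 0, 0, 0, 0, 0, 0, 0, 0, 0, 0, 0, 0, 0, 0, 0],
)

```text
time: 8.27
eef_pos: [0.6724, -0.2279, 0.2408]
tcp_rot: [0.091, 0.996, -0.0, -0.0]
contact_force: [0.8, -0.7, 1.0]
opening: 0.997
finger_force: 0.0
```

>>> arm_command(
  series=[0, 0, -1, 0, 0, 0, 0, 0, 0, -2, 0, 0, 0, 0, 0, 0, -3.5, 0, 0, 0, 0, 0, 0, -5, 0, 0, 0, 0, 0, 0, -7, 0, 0, 0, 0, 0, 0, -9, 0, 0, 0, 0, 0, 0, -11, 0, 0, 0, 0, 0, 0, -12, 0, 0, 0, 0, 0, 0, -12, 0, 0, 0, 0, 0, 0, -12, 0, 0, 0, 0],
)

```text
time: 9.1
eef_pos: [0.6728, -0.2278, 0.3626]
tcp_rot: [0.091, 0.996, -0.0, 0.001]
contact_force: [-0.7, 0.1, -0.2]
opening: 1.0
finger_force: 0.0
```

```bash
python3 - <<'E'
from h import *
from plant import telemetry,vision
s=telemetry.get_state();w=vision.read_camera('scene')
cv2.imwrite('pics/s6.png',w['color'])
print(s['eef_pos'],s['contact_force'],s['opening'],s['finger_force'],s['time'])
E
```

```text
[ 0.67279349 -0.22776301  0.36257083] [-0.72767356  0.10843212 -0.21176886] 0.9997716691247954 0.0 9.1
```

View pics/s6.png

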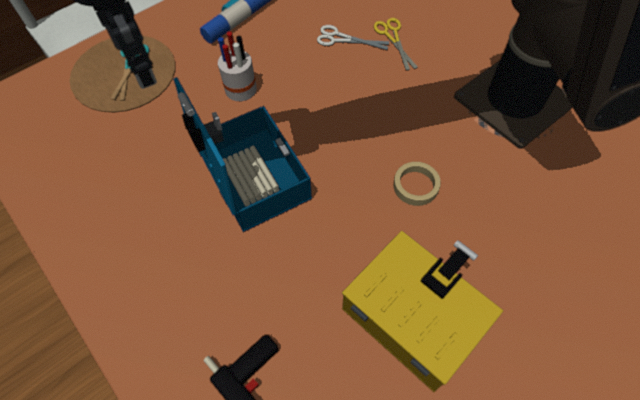

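The blue lid stands upright by itself around (205,130). The gripper is clear of it at (140,70), and the yellow case is untouched, with its bar at (465,250).

```bash
python3 -c "
from plant import ctrl
print(ctrl.sign_off())"
```

```text
the job is handed in; nothing more can be done
None
```

The blue case's lid is unlatched and was standing upright on its own in the last picture, the gripper is clear of it, the yellow case was left untouched, and the job was handed in at about 9 s; no verdict came back.

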